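# Nest the last domed cover and press the set home

## Task

Take the small domed specimen cover off its sloping cradle and set it mouth up inside the medium cover, so that all three covers on the return station cup one inside the next. While still holding the small cover, press the nest straight down until the station's sprung pad reaches its stop, then let the pad come back up, let go, and leave the nest sitting level on the raised pad. Leave the drilled plate and the micrometer where they are.

Things in the scene. Friction and masses are not known exactly. Their poses are not given: they have to be found in the camera images.
- small_cover: Deep domed aluminium cover, 60 mm across, 40 mm deep, wall 3 mm, 0.05 kg, loose. Origin: centre of its flat crown's outside (36 mm across); z runs out through the open mouth, rim at z = +40 mm. Its upper 18 mm is nearly cylindrical: grip across this from outside. Starts in the cradle, crown flat on the slope, z leaning 35 degrees from vertical. Round: its own yaw does not matter.
- medium_cover: Shallow domed aluminium cover, 132 mm across, 34 mm deep, wall 3 mm, 0.07 kg, loose, mouth up inside the large cover. Origin: centre of its flat crown's outside; z up through the mouth. Flat inner floor about 50 mm across at z = +3 mm; seated, the small cover's origin is there and its rim is 9 mm above this rim. Inner diameter about 116 mm at z = +22 mm.
- large_cover: Largest domed aluminium cover, 176 mm across and 36 mm deep, wall 3 mm, 0.10 kg, loose, mouth up on the station's pad. Origin: centre of the outside of its flat crown (76 mm across); z up through the mouth; inner floor at z = +3 mm.
- station: Grey flat housing 130 x 130 mm, top 22 mm above the bench, fixed, with a round sprung pad (84 mm across) in its middle. Origin: middle of its underside on the bench. The raised pad's top is 38 mm above the origin.
- pad (a joint): Vertical travel of the sprung pad: 0 raised, 0.008 m fully down at its stop. With the covers on it, it starts to move at 2 to 3 N of extra push and takes 6 to 7 N at the stop; the covers alone do not move it. Damped; it rises by itself, carrying the nest, when the push is eased.
- cradle: Fixed steel draining cradle, base 100 x 100 mm, carrying a 96 x 90 mm plate that slopes 35 degrees: low edge at its -x side, high edge at +x. Origin: middle of its underside, z up. Middle of the slope's upper face: 40 mm above the origin. Two 11 mm pegs on the low side stop the cover sliding. The cover's mouth faces the cradle's -x side and up.
- coupon_3: Bystander: flat drilled metal test plate 50 x 80 x 6 mm on the bench, origin at the middle of its underside.
- micrometer: Bystander: micrometer 49 x 155 x 12 mm lying on the bench, origin at the middle of its underside.
Things that resemble listed ones, but are neither listed nor needed, are in the scene too. Leave any blue, brown or orange look-alike of the small_cover alone.

How it is judged (in metres and radians):
On the way:
1. the gripped small cover is in the medium cover and the pad is pressed to its stop (at least 7 of 8 mm) (value of joint pad above 0.007 m and contact force between the fingers and small_cover above 1 N and horizontal distance between small_cover and medium_cover below 0.012 m and z of small_cover in the frame of medium_cover below 0.008 m), for 0.1 s.
At the end, for the whole second after the job is handed in: Covers nested mouth up, each within 10 mm of the centre of the next and at most 3 mm off its floor; the large one within 20 mm of the station's centre; all within 7 degrees of level, still; the pad back up to within 1.5 mm (value of joint pad below 0.0015 m and horizontal distance between small_cover and medium_cover below 0.01 m and z of small_cover in the frame of medium_cover between 0 and 0.006 m and horizontal distance between medium_cover and large_cover below 0.01 m and z of medium_cover in the frame of large_cover below 0.006 m and horizontal distance between large_cover and station below 0.02 m and angle between each of small_cover, medium_cover, large_cover's own z axis and vertical below 0.12 rad and linear speed of small_cover below 0.02 m/s); the robot touches nothing.
It fails at once if the drilled plate or micrometer is moved more than 30 mm (distance of any of coupon_3, micrometer from where it was at the start of the episode above 0.03 m).
It also fails if it takes over 45 s, if anything falls off the work surface, if the arm or the gripper's body presses on something with over 40 N, if the wrist force passes 120 N, or if a joint passes its speed limit or range.

## Robot

A 6-joint arm with a two-finger parallel gripper is mounted at the origin on the work surface; the furniture and walls round the work are solid. World frame = base frame: x ahead of the robot, y to its left, z up, the work surface at z = 0. Lengths are in mm, angles in rad, forces in N, time in s.
With the tool pointing down it reaches from about 350 to 975 mm from the base axis. Payload 7.1 kg.
Tool frame: the origin (TCP) lies at the very end of the fingers, on their centre line; the grasp point (between the pads) lies 19 mm behind it (ctrl.grasp_offset is the distance from the TCP to the grasp point, in mm); z points along the fingers, y is the line along which they close (so a half turn about z gives the same grasp; the last joint's range is limited). The gripper opens to 88 mm and grips with 3 to 60 N. Pads are 20 mm wide; open, the fingers measure 115 mm over their backs; the gripper's body (75 mm by 178 mm) begins 61 mm behind the grasp point.
Start: joints at [-1.222, 0.423, 1.63, -0, 1.089, -0.019], TCP at [224.743, -583.177, 199.975] pointing down, gripper open.
Joint ranges: [-3, 3], [-0.9, 2.11], [0.09, 2.58], [-1.31, 4.45], [0.11, 2.69], [-2.54, 2.54]. Speed limits (rad/s): [2.39, 2.39, 3.01, 3.14, 3.14, 3.14].

## Interface

Orientations are given as a 3x3 rotation matrix whose columns are the frame's x, y, z axes.
In Python, from station import ctrl, cams gives the robot as it stands.
- The arm moves only by the tool play_rows, never from a script. Its argument "deltas" is a list of rows, each a list of 5 numbers: the gripper's target within -1 to 1 (shut at 1, half-way at 0, fully open at -1), then the shift along the tool's x, y, z in mm, then the turn about the tool's z in degrees. In form: [[hand, x, y, z, yaw], ...]. A call has exactly 8 rows; each row is the pose to reach, as a shift and turn from the pose commanded when the call began, along the tool's axes at that moment; what a row does not reach only later rows make up. A row lasts 1/10 s, in which the tool goes at most 50 mm and 8.59 degrees, less where a joint would pass 70% of its speed; a pose out of reach is approached as far as the arm can. A call with a gripper value outside its range is refused whole. The fingers move at their own pace and stop on an object; the grip force is fixed at half the most. Time passes only in rows, so rows that repeat a pose let the fingers close, or fill a call up. It gives the time, the measured TCP pose, the force, the opening and the grip force at its end, in the units of the state.
- ctrl.observe(): the state, without advancing time (a new reading comes with each control period).
- cams.capture(name): name is "scene" or "side" or "wrist"; returns a dict with "pixels" (384x512x3 uint8, blue, green, red), "vfov" (degrees; the focal length in pixels is half the picture's height over the tangent of half this angle, whatever the lens; pixels are square), "cx", "cy" (the principal point, pixels), "position" and "attitude" of the camera in the world. Camera axes: x right, y down, z forward; pixel columns grow to the right and rows downward; lengths in mm; the calibration is good to about 2 mm. The wrist camera is an equidistant fisheye: a pixel r from the principal point sees the ray r / f radians off the axis. A picture is of the moment at which its call begins. There is no depth.
- ctrl.job_done(): hands the job in; it is judged then, once.
The state is a dict: "time_s": time; "joint_positions": joint angles; "joint_vel": joint speeds; "effort": joint torques, N m; "ee_pos": TCP position; "tool_rot": TCP orientation; "ft_force": force on the tool from outside, world axes, zero at the start; "torque": the same for the moment, N m; "finger_gap": finger opening in mm; "finger_force": force on a finger pad.
Only numpy, scipy, OpenCV 4.12 (cv2) and the standard library are available. Lean on these libraries where they do the work, as an engineer would, in place of code of your own. Each camera call takes 0.05 s, during which the arm holds its last target. There are 200 camera calls.

## Working session

There is one attempt and no reset: what is moved stays moved. The work goes in short steps, Python scripts to look and compute and a tool call to move; the robot and the scene stay as the last step left them, time stands still between calls to the robot, and variables do not carry over. Pictures are saved under pics/ and viewed, at most 10 in all, crops included, and the job is handed in when it is done.

Besides the shell and the picture viewer there is one more tool, called after "Emit:" by a JSON object that holds its "method" and its "body", one argument or row to a line. play_rows: Moves the arm, as the interface text tells. Its arguments: {"type":"object","properties":{"deltas":{"type":"array"}},"required":["deltas"]}

```bash
ls; mkdir -p pics; python3 - <<'E'
from station import ctrl,cams
import cv2,pickle
o=ctrl.observe();print(o)
for n in("scene","side","wrist"):
    c=cams.capture(n);cv2.imwrite(f"pics/{n}0.png",c["pixels"]);pickle.dump(c,open(f"{n}0.pkl","wb"))
    print(n,{k:v for k,v in c.items() if k!="pixels"})
E
```

```text
pics
{'time_s': 0.0, 'joint_positions': array([-1.22202991e+00,  4.23823519e-01,  1.63068654e+00, -1.67048126e-06,
        1.08860871e+00, -1.89985280e-02]), 'joint_vel': array([ 3.16124752e-04,  2.79860936e-03, -1.55238412e-04,  1.52627528e-03,
        1.55525087e-03, -9.76248032e-05]), 'effort': array([-1.86005433e-03, -5.44630659e+01, -2.73669416e+01,  6.41836622e-02,
        2.27121584e-02, -1.25349575e-04]), 'ee_pos': array([ 224.52831673, -582.64120743,  199.21390588]), 'tool_rot': array([[ 9.33132975e-01,  3.59531052e-01, -5.22923511e-04],
       [ 3.59531431e-01, -9.33131874e-01,  1.43372935e-03],
       [ 2.75136257e-05, -1.52586757e-03, -9.99998835e-01]]), 'ft_force': array([-0.54700209, -0.24238946,  0.43321719]), 'torque': array([-0.032474  ,  0.01536863, -0.01233001]), 'finger_force': 0.0, 'finger_gap': 87.58209243970381}
scene {'vfov': 43.26078909119562, 'cx': 262.47843316428447, 'cy': 196.11527871307436, 'position': array([-32.32740546, 709.44286669, 584.83775275]), 'attitude': array([[-0.79502188, -0.30047774,  0.52692821],
       [-0.60606134,  0.35754567, -0.7105285 ],
       [ 0.0250971 , -0.88423652, -0.46636457]])}
side {'vfov': 57.111639675264556, 'cx': 258.86965182545015, 'cy': 188.88849783345884, 'position': array([ 500.45157402, -726.68709833,  620.50164712]), 'attitude': array([[ 0.99763961, -0.03889153,  0.05659202],
       [-0.06826509, -0.65080673,  0.75616828],
       [ 0.00742193, -0.75824669, -0.65192551]])}
wrist {'vfov': 65.70646984690485, 'cx': 254.51507506181855, 'cy': 195.76204535961972, 'position': array([ 300.13444791, -554.70455885,  386.62655984]), 'attitude': array([[ 3.59822941e-01, -8.92859461e-01, -2.70794082e-01],
       [-9.33020286e-01, -3.44574899e-01, -1.03640170e-01],
       [-7.72736528e-04,  2.89948482e-01, -9.57041943e-01]])}
```

```bash
python3 - <<'E'
import cv2,numpy as np
a=cv2.imread("pics/scene0.png");b=cv2.imread("pics/side0.png")
cv2.imwrite("pics/scene0b.png",cv2.resize(a,(800,600)));cv2.imwrite("pics/side0b.png",cv2.resize(b,(800,600)))
E
```

```text
(no output)
```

View pics/scene0b.png

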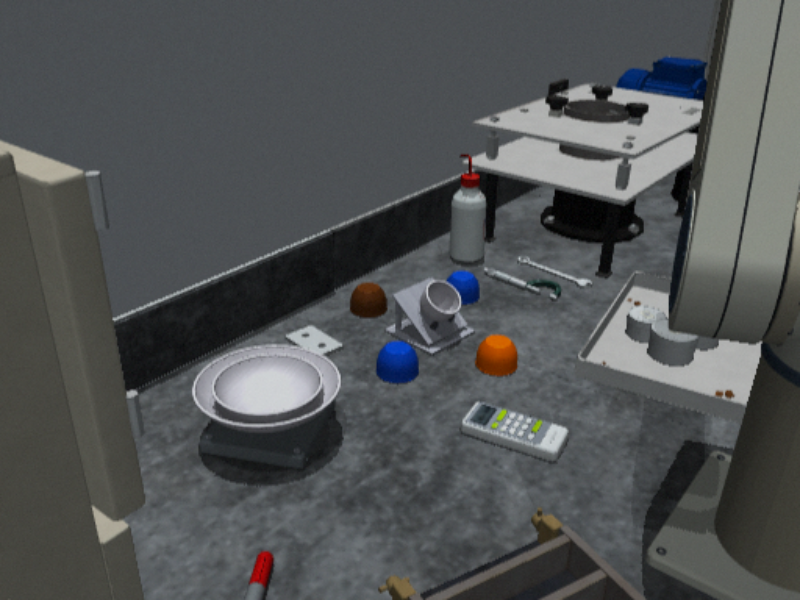

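View pics/side0b.png

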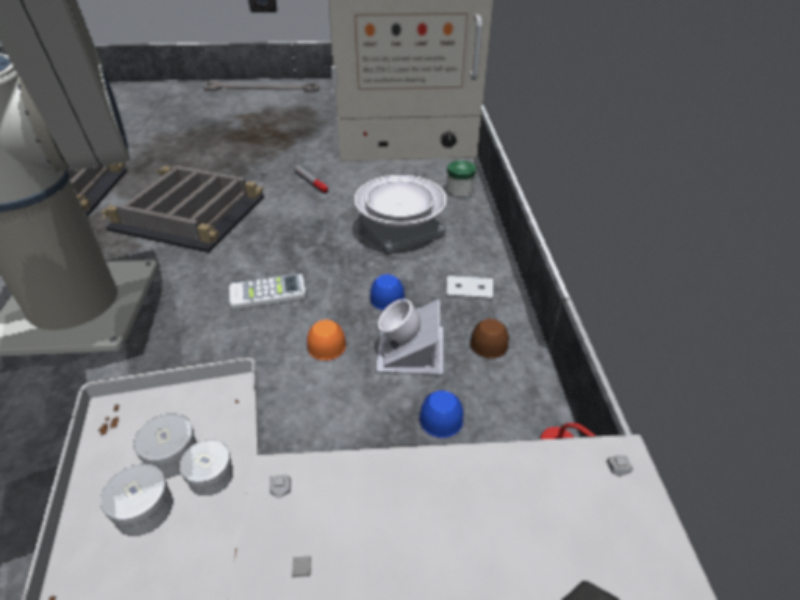

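Candidates for the small cover in the 800×600 scene view:
- Silver, mouth up, in the cradle: (441,300)
- Blue: (397,362) and (463,287)
- Orange: (497,354)
- Brown: (368,299)

In the side view the cradle one is at (400,320). I choose the silver cup in the cradle and will check it in a close crop.

```bash
python3 - <<'E'
import cv2,numpy as np
a=cv2.imread("pics/scene0.png");b=cv2.imread("pics/side0.png")
f=lambda i,x,y:cv2.resize(i[y:y+75,x:x+100],(400,300),interpolation=cv2.INTER_CUBIC)
cv2.imwrite("pics/crop.png",np.vstack([np.hstack([f(a,230,160),f(a,122,215)]),np.hstack([f(b,215,175),f(b,205,100)])]))
E
```

```text
(no output)
```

View pics/crop.png

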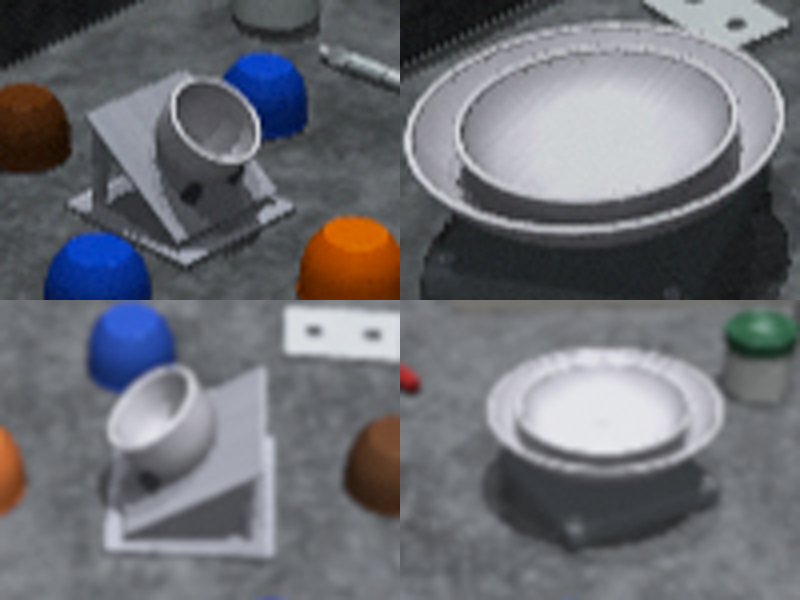

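The crop shows the silver cup in the cradle, mouth toward the robot side, held by two pegs. That confirms the choice: rim centre at about scene px (284,190) and side px (253.5,202.5). The nest's rims are clear in both views.

```bash
cat > h.py <<'E'
import numpy as np,pickle
from scipy.optimize import least_squares
C={n:pickle.load(open(n+"0.pkl","rb")) for n in("scene","side")}
def proj(c,P):
    q=(np.atleast_2d(P)-c["position"])@c["attitude"]; f=192/np.tan(np.radians(c["vfov"])/2)
    return q[:,:2]/q[:,2:]*f+[c["cx"],c["cy"]]
def ray(c,u,z):
    f=192/np.tan(np.radians(c["vfov"])/2)
    d=c["attitude"]@np.array([(u[0]-c["cx"])/f,(u[1]-c["cy"])/f,1]); return c["position"]+d*(z-c["position"][2])/d[2]
t=np.linspace(0,2*np.pi,200)
def circ(c,r,yaw=0,tilt=0):
    ex=np.array([np.cos(yaw)*np.cos(tilt),np.sin(yaw)*np.cos(tilt),np.sin(tilt)]);ey=np.array([-np.sin(yaw),np.cos(yaw),0])
    return c+r*(np.outer(np.cos(t),ex)+np.outer(np.sin(t),ey))
def bb(c,P): q=proj(c,P); return np.r_[q.min(0),q.max(0)]
E
python3 - <<'E'
from h import *
def px(o,v,s=4): return np.array([o[0]+v[0]/s,o[1]+v[1]/s,o[0]+v[2]/s,o[1]+v[3]/s])
S,D=C["scene"],C["side"]
for n,r,a,b in(("med",66,(57,48,338,204),(117,57,290,157)),("large",88,(4,22,384,236),(87,48,324,174))):
    ma,mb=px((122,215),a),px((205,100),b)
    f=lambda p:np.r_[bb(S,circ(p,r))-ma,bb(D,circ(p,r))-mb]
    s=least_squares(f,[500,100,75]);print(n,s.x,s.fun.round(1))
ma,mb=px((230,160),(168,76,260,165)),px((215,175),(109,66,198,152))
f=lambda p:np.r_[bb(S,circ(p[:3],30,p[3],np.radians(35)))-ma,bb(D,circ(p[:3],30,p[3],np.radians(35)))-mb]
for y0 in(0,.5,-.5):
    s=least_squares(f,[500,-100,75,y0],x_scale=[10,10,10,.1]);print("small",s.x,s.fun.round(1))
for u in((68,205),(188,265),(293,207)): print("base scene",ray(S,(230+u[0]/4,160+u[1]/4),3))
for u in((107,252),(272,254)): print("base side",ray(D,(215+u[0]/4,175+u[1]/4),3))
E
```

```text
med [558.21887174 196.6289523   72.08347494] [-0.5 -0.1  0.3 -0.1 -0.6  1.4  0.2 -0.8]
large [560.01214714 196.19208002  71.23317025] [ 0.1  0.7 -0.1 -0.7  0.2  0.5 -0.3 -0.5]
small [ 5.31791955e+02 -1.33013873e+02  6.90512551e+01 -7.69154091e-02] [ 0.1  0.3 -0.4 -0.5  0.3  0.5 -0.6 -0.2]
small [ 5.31791959e+02 -1.33013880e+02  6.90512540e+01 -7.69275030e-02] [ 0.1  0.3 -0.4 -0.5  0.3  0.5 -0.6 -0.2]
small [ 5.31791956e+02 -1.33013874e+02  6.90512549e+01 -7.69163802e-02] [ 0.1  0.3 -0.4 -0.5  0.3  0.5 -0.6 -0.2]
base scene [606.12317357 -90.13601006   3.        ]
base scene [508.98654879 -80.04091677   3.        ]
base scene [ 499.3033322  -176.07858531    3.        ]
base side [ 502.70664208 -181.66542619    3.        ]
base side [ 597.68063093 -189.06733484    3.        ]
```

```bash
python3 - <<'E'
from h import *
S,D=C["scene"],C["side"]
for a,b in(((628,148),(250,457)),((478,122),(640,437))):
    a,b=np.array(a)/1.5625,np.array(b)/1.5625
    s=least_squares(lambda p:np.r_[proj(S,p)[0]-a,proj(D,p)[0]-b],[500,-300,200]);print(s.x,s.fun)
print(ray(S,np.array((605,272))/1.5625,0))
R=np.array([[.933,.3595,0],[.3595,-.933,0],[0,0,-1]])
for P in((540-0,-134,120),(360,-200,220)): print(R.T@(np.array(P)-[224.7,-583,200]))
E
```

```text
[ 402.6742053  -477.01505248  246.72819242] [ 4.14985349  0.63290092  1.88440239 -0.52229584]
[ 710.85027853 -477.00329957  242.35502397] [-1.90255096 -1.65679336 -0.80878711  0.75436883]
[ 435.66336143 -520.99286885    0.        ]
[ 455.5904  -305.56665   80.     ]
[ 263.9234  -308.69865  -20.     ]
```

Emit:
{"method": "play_rows", "body": {
  "deltas": [
    [-1, 20, -45, 0, 4],
    [-1, 40, -90, 0, 8],
    [-1, 60, -135, 0, 12],
    [-1, 82, -180, 0, 16],
    [-1, 105, -225, 0, 20],
    [-1, 150, -236, 0, 24],
    [-1, 195, -247, 0, 26],
    [-1, 240, -256, 5, 26]
  ]
}}

```text
time_s: 0.95
ee_pos: [358.0, -256.8, 195.7]
tool_rot: [[0.996, -0.087, 0.001], [-0.087, -0.996, -0.001], [0.002, 0.001, -1.0]]
ft_force: [1.3, -1.6, 0.9]
finger_gap: 87.9
finger_force: 0.0
```

```bash
cat > go.py <<'E'
import sys,numpy as np
from station import ctrl
o=ctrl.observe();print(o["time_s"],o["ee_pos"].round(1),o["tool_rot"].round(3).tolist(),o["finger_gap"],o["ft_force"].round(1))
for a in sys.argv[1:]:
    print(a,(o["tool_rot"].T@(np.array(eval(a))-o["ee_pos"])).round(1))
E
python3 go.py 500,-134,130
```

```text
0.95 [ 358.  -256.8  195.7] [[0.996, -0.087, 0.001], [-0.087, -0.996, -0.001], [0.002, 0.001, -1.0]] 87.8997786259572 [ 1.3 -1.6  0.9]
500,-134,130 [ 130.7 -134.8   65.8]
```

Emit:
{"method": "play_rows", "body": {
  "deltas": [
    [-1, 35, -28, 8, 0],
    [-1, 70, -56, 16, 0],
    [-1, 105, -84, 24, 0],
    [-1, 140, -112, 36, 0],
    [-1, 171, -138, 46, 0],
    [-1, 171, -138, 46, 0],
    [-1, 171, -138, 46, 0],
    [-1, 171, -138, 46, 0]
  ]
}}

```text
time_s: 1.75
ee_pos: [537.9, -135.5, 148.9]
tool_rot: [[0.996, -0.086, -0.001], [-0.086, -0.996, 0.0], [-0.001, 0.0, -1.0]]
ft_force: [-0.8, 0.0, -0.7]
finger_gap: 87.9
finger_force: 0.0
```

```bash
cat > look.py <<'E'
import sys,cv2,pickle
from station import ctrl,cams
n,k=sys.argv[1:3]
o=ctrl.observe();c=cams.capture(n);pickle.dump(c,open(f"{n}{k}.pkl","wb"))
cv2.imwrite(f"pics/{n}{k}.png",cv2.resize(c["pixels"],(768,576)))
print(o["ee_pos"],o["time_s"])
E
python3 look.py wrist 1
```

```text
[ 537.93312885 -135.51565057  148.9026522 ] 1.75
```

View pics/wrist1.png

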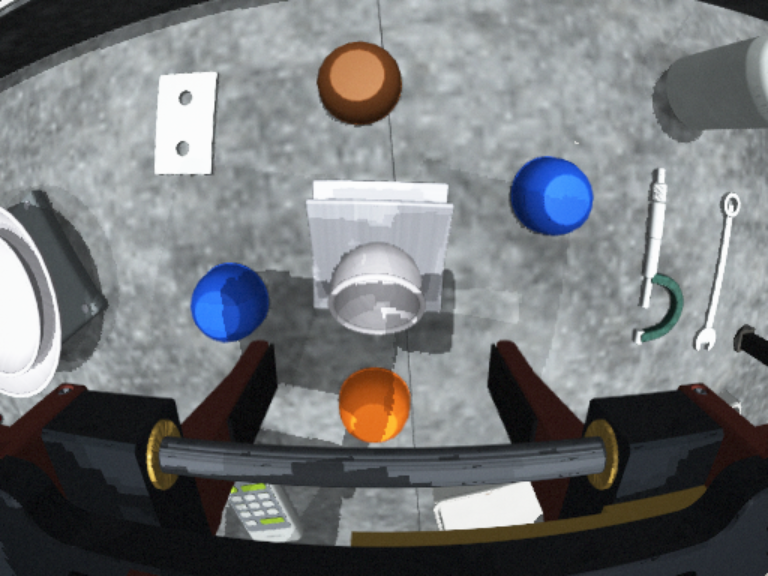

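The wrist view confirms the silver cup with its mouth toward the fingers: rim spans x 330–424, y 272–334 in the 768×576 picture. The cradle is square to the tool.

```bash
cat >> h.py <<'E'
def fish(c,P):
    q=(np.atleast_2d(P)-c["position"])@c["attitude"]; f=192/np.tan(np.radians(c["vfov"])/2)
    r=np.hypot(q[:,0],q[:,1]);th=np.arctan2(r,q[:,2]);return q[:,:2]/r[:,None]*(th*f)[:,None]+[c["cx"],c["cy"]]
E
python3 - <<'E'
from h import *
c=pickle.load(open("wrist1.pkl","rb"));m=np.array([330,272,424,334])/1.5
def f(p,z):
    q=fish(c,circ(np.r_[p,z],30,-.087,np.radians(35)));return np.r_[q.min(0),q.max(0)]-m
for z in(69,72,75):
    s=least_squares(lambda p:f(p,z),[532,-133]);print(z,s.x,s.fun.round(1))
s=least_squares(lambda p:f(p[:2],p[2]),[532,-133,72]);print(s.x,s.fun.round(1))
E
python3 go.py 540,-134,43
```

```text
69 [ 530.44090904 -132.39021884] [-0.3  1.5  0.3 -1.8]
72 [ 531.36291139 -132.50177164] [-0.7  1.3  0.7 -1.6]
75 [ 532.28374629 -132.61319168] [-1.1  1.1  1.1 -1.3]
[ 531.67056008 -132.53899586   73.00186354] [-0.8  1.3  0.8 -1.5]
1.8 [ 538.  -135.8  149.2] [[0.996, -0.087, -0.0], [-0.087, -0.996, -0.0], [-0.0, 0.0, -1.0]] 88.07098716968278 [-0.9  0.3 -0.3]
540,-134,43 [  1.9  -2.  106.2]
```

Emit:
{"method": "play_rows", "body": {
  "deltas": [
    [-1, 2, -2.5, 25, 0],
    [-1, 2, -2.5, 50, 0],
    [-1, 2, -2.5, 75, 0],
    [-1, 2, -2.5, 95, 0],
    [-1, 2, -2.5, 106, 0],
    [-1, 2, -2.5, 106, 0],
    [0.2, 2, -2.5, 106, 0],
    [0.6, 2, -2.5, 106, 0]
  ]
}}

```text
time_s: 2.6
ee_pos: [541.9, -133.3, 44.2]
tool_rot: [[0.996, -0.086, 0.002], [-0.086, -0.996, -0.001], [0.002, 0.0, -1.0]]
ft_force: [-0.1, 0.2, 1.4]
finger_gap: 75.4
finger_force: 0.0
```

Emit:
{"method": "play_rows", "body": {
  "deltas": [
    [1, 0, 0, 0, 0],
    [1, 0, 0, 0, 0],
    [1, 0, 0, 0, 0],
    [1, 0, 0, 0, 0],
    [1, 0, 0, 0, 0],
    [1, 0, 0, 0, 0],
    [1, 0, 0, 0, 0],
    [1, 0, 0, 0, 0]
  ]
}}

```text
time_s: 3.4
ee_pos: [541.5, -132.8, 43.6]
tool_rot: [[0.996, -0.086, 0.001], [-0.086, -0.996, 0.0], [0.001, -0.0, -1.0]]
ft_force: [0.0, 2.6, 7.2]
finger_gap: 58.2
finger_force: 30.2
```

Emit:
{"method": "play_rows", "body": {
  "deltas": [
    [1, 0, 0, -5, 0],
    [1, 0, 0, -15, 0],
    [1, 0, 0, -35, 0],
    [1, 0, 0, -60, 0],
    [1, 0, 0, -90, 0],
    [1, 0, 0, -120, 0],
    [1, 0, 0, -120, 0],
    [1, 0, 0, -120, 0]
  ]
}}

```text
time_s: 4.2
ee_pos: [541.3, -133.0, 163.7]
tool_rot: [[0.996, -0.086, 0.002], [-0.086, -0.996, -0.0], [0.002, 0.0, -1.0]]
ft_force: [-0.6, -0.0, -0.7]
finger_gap: 58.3
finger_force: 29.6
```

```bash
python3 look.py wrist 2; python3 look.py side 2; python3 - <<'E'
import cv2,numpy as np
a=cv2.imread("pics/wrist2.png");b=cv2.imread("pics/side2.png")
cv2.imwrite("pics/m2.png",np.hstack([a[200:450,220:520],cv2.resize(b[150:400,300:600],None,fx=1,fy=1)]))
E
python3 go.py 558,197,200
```

```text
[ 541.27223787 -132.98324178  163.7245377 ] 4.2
[ 540.52206525 -132.7938855   162.67394202] 4.25
4.3 [ 540.2 -132.7  162. ] [[0.996, -0.086, -0.002], [-0.086, -0.996, 0.0], [-0.002, -0.0, -1.0]] 58.09391012088466 [-0.4 -0.4 -0.1]
558,197,200 [ -10.6 -330.   -37.8]
```

View pics/m2.png

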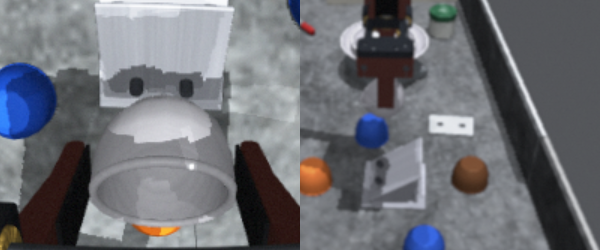

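The cup is held firmly, still tilted about 35°, with its mouth toward the tool's -x. I'll carry it over the nest.

Emit:
{"method": "play_rows", "body": {
  "deltas": [
    [1, -3, -40, 0, 0],
    [1, -6, -85, 0, 0],
    [1, -10, -130, 0, 0],
    [1, -13, -175, 0, 0],
    [1, -17, -220, 0, 0],
    [1, -20, -265, 5, 0],
    [1, -23, -305, 20, 0],
    [1, -24, -330, 32, 0]
  ]
}}

```text
time_s: 5.1
ee_pos: [544.2, 200.4, 129.0]
tool_rot: [[0.996, -0.084, -0.002], [-0.084, -0.996, -0.0], [-0.002, 0.001, -1.0]]
ft_force: [-0.2, -1.1, -1.3]
finger_gap: 58.7
finger_force: 29.6
```

```bash
python3 look.py wrist 3; python3 go.py 544.6,197.7,62
```

```text
[544.22281902 200.38569633 128.96250893] 5.1
5.15 [543.5 202.3 127.1] [[0.997, -0.083, -0.004], [-0.083, -0.997, -0.0], [-0.004, 0.001, -1.0]] 58.33957110447579 [-0.3  2.  -1.9]
544.6,197.7,62 [ 1.7  4.5 65.1]
```

View pics/wrist3.png

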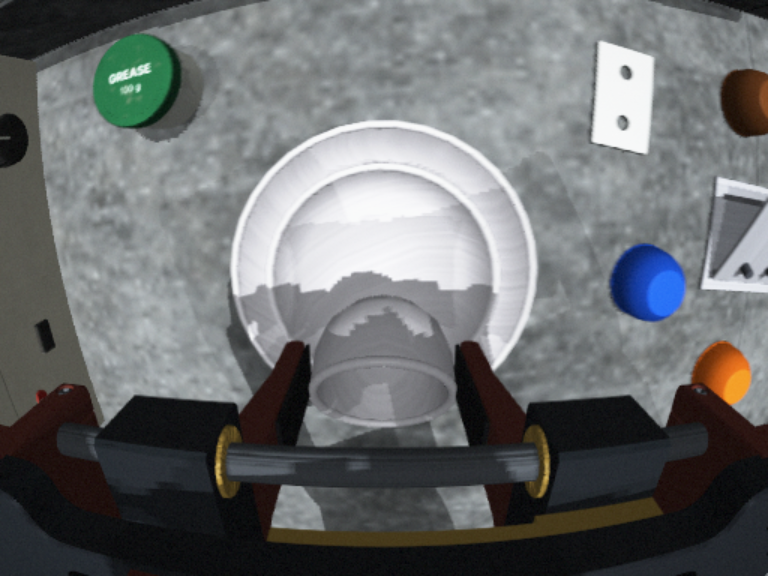

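The nest is ahead of the cup. The large rim spans x 232–537 with its top at y 121; the medium rim spans x 271–498 with its top at y 165.

```bash
python3 - <<'E'
from h import *
c=pickle.load(open("wrist3.pkl","rb"))
for n,r,z,m in(("L",88,74,(232,121,537)),("M",66,75,(271,165,498))):
    def f(p):
        q=fish(c,circ(np.r_[p,z],r));return np.r_[q.min(0),q.max(0)[0]]-np.array(m)/1.5
    s=least_squares(f,[558,197]);print(n,s.x,s.fun.round(1))
E
```

```text
L [559.4445209  196.79088037] [ 1.  -0.2 -1. ]
M [557.27504009 197.05913037] [-1.1  0.1  1.1]
```

Emit:
{"method": "play_rows", "body": {
  "deltas": [
    [1, 0, 0, 0, 0],
    [1, 0, 0, 5, 0],
    [1, 0, 0, 15, 0],
    [1, 0, 0, 25, 0],
    [1, 0, 0, 35, 0],
    [1, 0, 0, 40, 0],
    [1, 0, 0, 40, 0],
    [1, 0, 0, 40, 0]
  ]
}}

```text
time_s: 5.95
ee_pos: [545.6, 197.9, 90.9]
tool_rot: [[0.996, -0.086, -0.0], [-0.086, -0.996, -0.0], [-0.0, 0.0, -1.0]]
ft_force: [0.0, 0.9, -0.1]
finger_gap: 58.3
finger_force: 29.6
```

```bash
python3 go.py 544,198,62
```

```text
5.95 [545.6 197.9  90.9] [[0.996, -0.086, -0.0], [-0.086, -0.996, -0.0], [-0.0, 0.0, -1.0]] 58.32026840345041 [ 0.   0.9 -0.1]
544,198,62 [-1.6  0.  28.9]
```

Now lower it until the crown's edge is just above the floor, then open part way so it settles level.

Emit:
{"method": "play_rows", "body": {
  "deltas": [
    [1, -1.5, 0, 8, 0],
    [1, -1.5, 0, 16, 0],
    [1, -1.5, 0, 23, 0],
    [1, -1.5, 0, 28, 0],
    [1, -1.5, 0, 29, 0],
    [1, -1.5, 0, 29, 0],
    [1, -1.5, 0, 29, 0],
    [1, -1.5, 0, 29, 0]
  ]
}}

```text
time_s: 6.75
ee_pos: [544.3, 198.2, 62.3]
tool_rot: [[0.996, -0.086, 0.001], [-0.086, -0.996, 0.0], [0.001, -0.0, -1.0]]
ft_force: [0.0, -0.4, -0.8]
finger_gap: 57.9
finger_force: 29.6
```

Emit:
{"method": "play_rows", "body": {
  "deltas": [
    [-0.4, 0, 0, 0, 0],
    [-0.5, 0, 0, 0, 0],
    [-0.5, 0, 0, 0, 0],
    [-0.5, 0, 0, 0, 0],
    [-0.5, 0, 0, 0, 0],
    [-0.5, 0, 0, 0, 0],
    [-0.5, 0, 0, 0, 0],
    [-0.5, 0, 0, 0, 0]
  ]
}}

```text
time_s: 7.55
ee_pos: [544.0, 198.1, 62.0]
tool_rot: [[0.996, -0.086, -0.0], [-0.086, -0.996, -0.0], [-0.0, 0.0, -1.0]]
ft_force: [0.6, 0.0, 0.1]
finger_gap: 65.9
finger_force: 0.0
```

```bash
python3 look.py wrist 4
```

```text
[543.99938762 198.07156068  61.96213635] 7.55
```

View pics/wrist4.png

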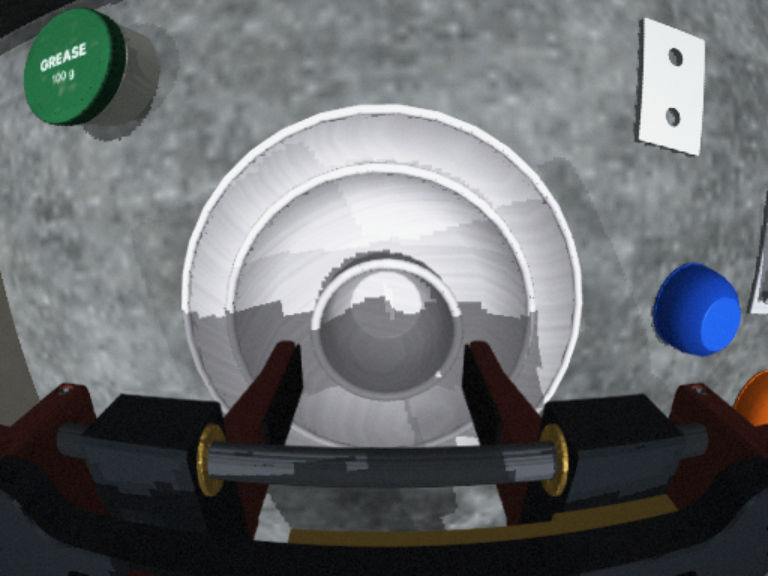

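The small cover has fallen level inside the medium one. Its rim spans x 312–462, y 257–400; the medium rim spans x 227–536 with its top at y 163; the large rim spans x 182–581 with its top at y 105.

```bash
python3 - <<'E'
from h import *
c=pickle.load(open("wrist4.pkl","rb"))
for n,r,z,m in(("L",88,74,(182,105,581)),("M",66,75,(227,163,536)),("S",30,84,(312,257,462,400))):
    m=np.array(m)/1.5
    def f(p):
        q=fish(c,circ(np.r_[p,z],r));return np.r_[q.min(0),q.max(0)][:len(m)]-m
    s=least_squares(f,[558,197]);print(n,s.x,s.fun.round(1))
E
python3 go.py 558,197,64
```

```text
L [559.6481588  196.34693359] [ 0.9 -0.2 -0.9]
M [558.72828657 196.41975753] [ 1.1 -0.2 -1.1]
S [558.34913715 194.1823408 ] [ 0.2  1.2 -0.3 -1.6]
7.6 [544.  198.1  62. ] [[0.996, -0.086, -0.0], [-0.086, -0.996, -0.0], [-0.0, 0.0, -1.0]] 65.8446234502481 [-1.   0.1 -0. ]
558,197,64 [14.1 -0.1 -2. ]
```

Emit:
{"method": "play_rows", "body": {
  "deltas": [
    [-0.5, 0, 2, 0, 0],
    [-0.5, 4, 2, 0, 0],
    [-0.5, 9, 2, 0, 0],
    [-0.5, 14.5, 2, 0, 0],
    [-0.5, 14.5, 2, 2, 0],
    [-0.5, 14.5, 2, 5, 0],
    [-0.5, 14.5, 2, 5, 0],
    [-0.5, 14.5, 2, 5, 0]
  ]
}}

```text
time_s: 8.4
ee_pos: [557.9, 194.8, 56.7]
tool_rot: [[0.996, -0.086, -0.001], [-0.086, -0.996, -0.0], [-0.001, 0.0, -1.0]]
ft_force: [0.6, -0.1, 0.3]
finger_gap: 65.8
finger_force: 0.0
```

Emit:
{"method": "play_rows", "body": {
  "deltas": [
    [0, 0, 0, 0, 0],
    [1, 0, 0, 0, 0],
    [1, 0, 0, 0, 0],
    [1, 0, 0, 0, 0],
    [1, 0, 0, 0, 0],
    [1, 0, 0, 0, 0],
    [1, 0, 0, 0, 0],
    [1, 0, 0, 0, 0]
  ]
}}

```text
time_s: 9.2
ee_pos: [558.3, 194.9, 57.0]
tool_rot: [[0.996, -0.086, -0.0], [-0.086, -0.996, -0.0], [-0.0, 0.0, -1.0]]
ft_force: [-0.2, -0.1, -0.1]
finger_gap: 57.9
finger_force: 30.0
```

Emit:
{"method": "play_rows", "body": {
  "deltas": [
    [1, 0, 0, 1.5, 0],
    [1, 0, 0, 3, 0],
    [1, 0, 0, 4.5, 0],
    [1, 0, 0, 6, 0],
    [1, 0, 0, 7, 0],
    [1, 0, 0, 8, 0],
    [1, 0, 0, 8.5, 0],
    [1, 0, 0, 8.5, 0]
  ]
}}

```text
time_s: 10.0
ee_pos: [558.4, 194.9, 48.9]
tool_rot: [[0.996, -0.086, 0.0], [-0.086, -0.996, 0.0], [0.0, -0.0, -1.0]]
ft_force: [-2.2, -0.6, 7.7]
finger_gap: 58.6
finger_force: 30.0
```

```bash
python3 go.py 558.3,194.9,57
```

```text
10.0 [558.4 194.9  48.9] [[0.996, -0.086, 0.0], [-0.086, -0.996, 0.0], [0.0, -0.0, -1.0]] 58.58543943237166 [-2.2 -0.6  7.7]
558.3,194.9,57 [-0.1  0.  -8.1]
```

Emit:
{"method": "play_rows", "body": {
  "deltas": [
    [1, 0, 0, 0.5, 0],
    [1, 0, 0, 1, 0],
    [1, 0, 0, 1.5, 0],
    [1, 0, 0, 1.5, 0],
    [1, 0, 0, 1.5, 0],
    [1, 0, 0, 1.5, 0],
    [1, 0, 0, 1.5, 0],
    [1, 0, 0, 1.5, 0]
  ]
}}

```text
time_s: 10.8
ee_pos: [558.6, 194.9, 48.7]
tool_rot: [[0.996, -0.086, 0.001], [-0.086, -0.996, 0.0], [0.001, -0.0, -1.0]]
ft_force: [-5.4, -2.1, 20.4]
finger_gap: 58.2
finger_force: 30.0
```

Emit:
{"method": "play_rows", "body": {
  "deltas": [
    [1, 0, 0, -1.5, 0],
    [1, 0, 0, -3, 0],
    [1, 0, 0, -4.5, 0],
    [1, 0, 0, -6, 0],
    [1, 0, 0, -7.5, 0],
    [1, 0, 0, -9, 0],
    [1, 0, 0, -9.7, 0],
    [1, 0, 0, -9.7, 0]
  ]
}}

```text
time_s: 11.6
ee_pos: [558.3, 194.9, 56.6]
tool_rot: [[0.996, -0.086, -0.0], [-0.086, -0.996, 0.0], [-0.0, -0.0, -1.0]]
ft_force: [0.3, -0.3, 0.6]
finger_gap: 58.2
finger_force: 30.0
```

Emit:
{"method": "play_rows", "body": {
  "deltas": [
    [0.6, 0, 0, 0, 0],
    [0, 0, 0, 0, 0],
    [-0.5, 0, 0, 0, 0],
    [-0.5, 0, 0, 0, 0],
    [-0.5, 0, 0, 0, 0],
    [-0.5, 0, 0, 0, 0],
    [-0.5, 0, 0, 0, 0],
    [-0.5, 0, 0, 0, 0]
  ]
}}

```text
time_s: 12.4
ee_pos: [558.3, 194.8, 56.7]
tool_rot: [[0.996, -0.086, -0.0], [-0.086, -0.996, -0.0], [-0.0, 0.0, -1.0]]
ft_force: [0.2, 0.3, 0.4]
finger_gap: 65.9
finger_force: 0.0
```

Emit:
{"method": "play_rows", "body": {
  "deltas": [
    [-0.5, 0, 0, -5, 0],
    [-0.5, 0, 0, -15, 0],
    [-0.5, 0, 0, -30, 0],
    [-0.5, 0, 0, -50, 0],
    [-0.5, 0, 0, -75, 0],
    [-0.5, -25, 0, -100, 0],
    [-0.5, -40, 0, -110, 0],
    [-0.5, -40, 0, -110, 0]
  ]
}}

```text
time_s: 13.2
ee_pos: [518.3, 198.8, 169.6]
tool_rot: [[0.996, -0.085, 0.003], [-0.085, -0.996, 0.001], [0.003, -0.002, -1.0]]
ft_force: [0.1, 0.2, -0.1]
finger_gap: 65.8
finger_force: 0.0
```

```bash
python3 look.py wrist 5
```

```text
[518.26366475 198.77765434 169.63026687] 13.2
```

View pics/wrist5.png

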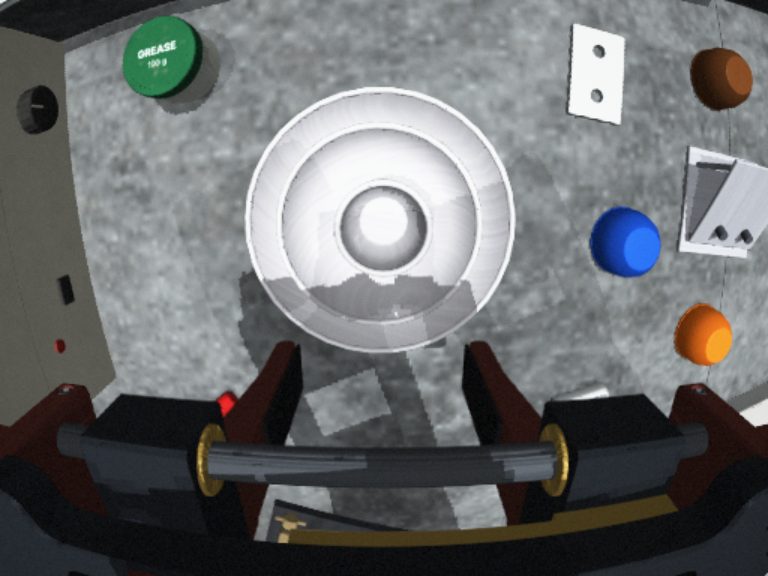

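The three covers are concentric and level: small rim centre near (384,228), medium (380,225), large (381,220). The gripper is clear of them, so I'm handing in.

```bash
python3 -c "
from station import ctrl;print(ctrl.job_done())"
```

```text
the job is handed in; nothing more can be done
None
```

I set the small cover mouth up in the medium one, regripped it and pressed the nest to the pad's stop (force rose from 7.7 to 20.4 N with almost no further travel). I then let the pad rise and released; the last wrist picture shows the three covers level and concentric, and I handed the job in at about 13 s, though it returned no verdict.

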